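# Pin the crosshead into a bench tension tester and zero its peak pointer

## Robot

A 6-joint arm with a two-finger parallel gripper is mounted at the origin on a cart in front of the work surface, level with it; the furniture and walls round the work are solid. World frame = base frame: x ahead of the robot, y to its left, z up, the work surface at z = 0. Lengths are in m, angles in rad, forces in N, time in s.
With the tool pointing down it reaches from about 0.225 to 0.725 m from the base axis. Payload 3.1 kg.
Tool frame: the origin (TCP) lies midway between the tips of the shut fingers; the grasp point (between the pads) lies 19 mm behind it; z points along the fingers, y is the line along which they close (so a half turn about z gives the same grasp; the last joint's range is limited). The gripper opens to 85 mm and grips with 20 to 120 N. Pads are 22 mm wide; open, the fingers measure 114 mm over their backs; the gripper's body (76 mm by 85 mm) begins 54 mm behind the grasp point. The pads swing forward as they close: fully open they stand 13 mm farther back than shut.
Start: joints at [1.183, 0.048, 0.099, 1.622, 0, 1.443], TCP at [0.135, 0.507, 0.231] pointing down, gripper open.
Joint ranges: [-2.91, 2.91], [-0.99, 1.94], [-1.21, 1.42], [-2.12, 2.29], [-1.49, 1.47], [-3.14, 3.14]. Speed limits (rad/s): [2.79, 2.79, 3.14, 3.14, 3.14, 3.14].

## Interface

Orientations are given as a rotation vector (axis times angle).
In Python, from workcell import manip gives the robot as it stands.
- The arm moves only by the tool servo_tool, never from a script. Its argument "commands" is a list of rows, each a list of 7 numbers: the shift along the tool's x, y, z in units of 0.12 m (1.0 is 0.12 m), then the turn, a rotation vector about the tool's x, y, z in units of 45 degrees (1.0 is 45 degrees), then the opening, from 0 (shut) to 1 (fully open). In form: [[x, y, z, wx, wy, wz, grip], ...]. A call has exactly 5 rows; each row is the pose to reach, as a shift and turn from the pose commanded when the call began, along the tool's axes at that moment; what a row does not reach only later rows make up. A row lasts 1/10 s, in which the tool goes at most 50 mm and 8.59 degrees, less where a joint would pass 70% of its speed; a pose out of reach is approached as far as the arm can. A call with a number of a shift or a turn outside -1 to 1 is refused whole. A call with a gripper value outside its range is refused whole. The fingers move at their own pace and stop on an object; the grip force is fixed at half the most. Time passes only in rows, so rows that repeat a pose let the fingers close, or fill a call up. It gives the time, the measured TCP pose, the force, the opening and the grip force at its end, in the units of the state.
- manip.get_obs(): the state, without advancing time (a new reading comes with each control period).
- manip.camera(name): name is "scene" or "top" or "wrist"; returns a dict with "frame" (480x640x3 uint8, blue, green, red), "fovy" (degrees; the focal length in pixels is half the picture's height over the tangent of half this angle, whatever the lens; pixels are square), "cx", "cy" (the principal point, pixels), "rvec" (rotation vector, rad) and "tvec" (3), from world to camera coordinates, as OpenCV has them. Camera axes: x right, y down, z forward; pixel columns grow to the right and rows downward; lengths in m; the calibration is good to about 2 mm. A picture is of the moment at which its call begins. There is no depth.
- manip.finish_job(): hands the job in; it is judged then, once.
Trained networks look in the newest picture that a camera, given by its name, has taken for a name from the list of things; names that differ only in an ending like _2 or _b are one class to them, and where a whole thing is asked for, a point or a joint stands for the part that bears it (a point fixed in the world has none). Each returns a list of dicts, best first, with "p" (0 to 1); they miss things now and then, are a little off and sometimes report something else, mostly with a low value. They report only what shows in the picture. A call takes as long as a camera call.
- manip.silhouettes(name, camera): "pixels" (480x640 bool, what is visible of it) and "xy" ([column, row] in pixels, amid what is visible of it).
The state is a dict: "time_s": time; "q": joint angles; "qvel": joint speeds; "joint_torque": joint torques, N m; "ee_pos": TCP position; "eef_rot": TCP orientation; "wrist_force": force on the tool from outside, world axes, zero at the start; "ft_torque": the same for the moment, N m; "grip_width": finger opening in m; "gripper_force": force on a finger pad.
Only numpy, scipy, OpenCV 4.12 (cv2) and the standard library are available. Lean on these libraries where they do the work, as an engineer would, in place of code of your own. Each camera call takes 0.05 s, during which the arm holds its last target. There are 200 camera calls.

## Task

Get the bench tension tester ready for a pull: slide the crosshead along until its eye stops home in the fork, push the headed pin from the storage block through fork and eye until its head is fully home against the fork, and finally turn the peak pointer's knob back to its zero stop. The pin's head cannot be reached in the storage block, only its nose; the V-block is there for laying the pin down and taking it again by the head. Leave the bottle, the solder reel and the roll of tape where they are.

Things in the scene. Friction and masses are not known exactly. Their poses are not given: they have to be found in the camera images.
- tester: Fixed bench tension tester: grey base plate 275 x 90 mm (x, y), plate top 18 mm above the origin. Origin: underside of its feet, straight below the fork's holes; z up. From -x to +x: sliding crosshead with black handle post, steel fork, gauge with dial and knob on top. The pin goes in along y; the -y side is the open working side.
- bore (a point): Centre of the fork, on the axis of its holes (17 mm diameter, axis along the tester's y), 62 mm above the tester's origin. Fork: two upright steel cheeks, y = -22 to -10 and +10 to +22 mm, x = -17 to +17, up to z = 80 mm over the tester's origin, joined by a back at x = 17 to 45 mm; 44 mm over the outer faces (22 mm each way from here).
- crosshead (a joint): Sliding crosshead of the tester, m. 0 = home against its stop, the hole (17 mm) of its eye (16 mm thick, fills the slot between the cheeks) in line with the fork's holes; grows as the crosshead is drawn back towards the tester's -x, up to 0.042. Stays where left; about 4 N moves it.
- crosshead_grip (a point): Grip point on the axis of the crosshead's upright black handle post (16 mm diameter, 46 mm high; the post's top is 14 mm above this point, the crosshead's block top 32 mm below it). Moves with the crosshead; axes as the tester's.
- gauge_centre (a point): Centre of the dial on the gauge housing (tester x = 61 to 139, y = -36 to +36 mm, top z = 64 mm); the knob turns about the upright line through this point; axes as the tester's.
- peak_knob (a joint): Peak pointer knob on the dial, rad, seen from above: 0 = pointer at its zero stop (pointer points to the tester's -x, at the fork), grows clockwise, up to 1.6. Reset it by turning anticlockwise. Friction holds it.
- peak_knob_grip (a point): Grip point on the upright axis of the peak pointer knob: black bar 36 mm long, 10 mm wide, 24 mm tall, its top 7 mm above this point, the dial 23 mm below it. The point's x axis runs along the bar and turns with the knob (pointer on the bar's -x end).
- pin: Loose round steel pin, 112 mm long, 0.11 kg: shank 14 mm diameter, 84 mm long, last 10 mm tapering to a blunt nose; dark grooved head 26 mm diameter, 28 mm long. Origin on the axis at the underside of the head; x runs along the shank to the nose at +84 mm, the head is at x = -28 to 0. Centre of mass about x = +30 mm. Starts lying in the storage block.
- pin_mid (a point): Point on the pin's axis 22 mm from the underside of the head: when the pin is seated it lies at the fork's centre (point bore).
- storage_block: Fixed grey plastic block, 80 x 50 x 39 mm, with a stepped groove open at the top; the pin lies in it along the block's x, axis 26 mm above the block's origin. Walls as high as the head surround the head (2 to 4 mm to spare) and the shank up to x = 44 mm; beyond, the nose (x = 44 to 84 mm) sticks out in free air. Origin: underside, below the stored pin's origin.
- v_block: Fixed steel V-block 40 mm long (its x), 44 mm wide, 42 mm high, the 90 degree V along its x, open at the top and both ends. Origin: centre of the underside. A pin shank laid in it lies level along x.
- v_axis (a point): Where the axis of the pin's shank lies when it rests in the V-block, middle of the block's length, 40 mm above the block's origin; x along the V.
- bottle: Loose white plastic bottle, 56 mm diameter, 164 mm tall, blue cap; a bystander. Origin: centre of its underside.
- reel: Loose blue and white solder reel, 60 mm diameter, 38 mm high; a bystander. Origin: centre of its underside.
- tape: Loose roll of black tape, 53 mm diameter, 19 mm high, lying flat; a bystander. Origin: centre of its underside.

How it is judged:
By the outcome, as a careful person would: the job done as asked, in the order asked, and still so for the second after the job is handed in, with the robot touching nothing.
It also fails if it takes over 70 s, if anything falls off the work surface, if the arm or the gripper's body presses on something with over 40 N, if the wrist force passes 120 N, or if a joint passes its speed limit or range.

## Working session

There is one attempt and no reset: what is moved stays moved. The work goes in short steps, Python scripts to look and compute and a tool call to move; the robot and the scene stay as the last step left them, time stands still between calls to the robot, and variables do not carry over. Pictures are saved under pics/ and viewed, at most 10 in all, crops included, and the job is handed in when it is done.

Besides the shell and the picture viewer there is one more tool, called after "Call:" by a JSON object that holds its "fn" and its "kwargs". servo_tool: Moves the arm, as the interface text tells. Shifts and turns lie within -1 to 1; 1 stands for 0.12 m of shift or 45 degrees of turn. Its arguments: {"type":"object","properties":{"commands":{"type":"array","items":{"type":"array","items":{"type":"number","minimum":-1,"maximum":1}}}},"required":["commands"]}

```bash
mkdir -p pics; ls
cat > h.py <<'E'
import numpy as np, cv2
from scipy.spatial.transform import Rotation as R
from workcell import manip
def cam(n,save=None):
    c=manip.camera(n)
    if save: cv2.imwrite('pics/'+save,c['frame'])
    return c
def P(c):
    f=240/np.tan(np.radians(c['fovy'])/2)
    K=np.array([[f,0,c['cx']],[0,f,c['cy']],[0,0,1]])
    return K,R.from_rotvec(np.ravel(c['rvec'])).as_matrix(),np.ravel(c['tvec'])
def proj(c,X):
    K,r,t=P(c); x=(K@(r@np.atleast_2d(X).T+t[:,None])).T
    return x[:,:2]/x[:,2:]
def onz(c,uv,z):
    K,r,t=P(c); o=-r.T@t; uv=np.atleast_2d(uv)
    d=(r.T@np.linalg.inv(K)@np.c_[uv,np.ones(len(uv))].T).T
    return o+d*((z-o[2])/d[:,2])[:,None]
def tri(cs,uvs):
    A=[];b=[]
    for c,uv in zip(cs,uvs):
        K,r,t=P(c);o=-r.T@t;d=r.T@np.linalg.inv(K)@np.r_[uv,1];d/=np.linalg.norm(d)
        M=np.eye(3)-np.outer(d,d);A.append(M);b.append(M@o)
    X=np.linalg.solve(sum(A),sum(b)); return X,[float(np.linalg.norm(M@X-q)) for M,q in zip(A,b)]
E
python3 - <<'E'
from h import *
o=manip.get_obs();print(o['ee_pos'],o['eef_rot'],o['grip_width'])
for n in('scene','top','wrist'):
    c=cam(n,n+'0.png');K,r,t=P(c);print(n,c['fovy'],c['cx'],c['cy'],-r.T@t)
    for s in('tester','crosshead','peak_knob','pin','storage_block','v_block','bottle','reel','tape'):
        d=manip.silhouettes(s,n)
        print(' ',s,[(round(x['p'],2),np.round(x['xy']).tolist(),int(x['pixels'].sum())) for x in d[:2]])
E
```

```text
pics
[0.13464319 0.50680314 0.23012444] [-0.40681115 -3.11458217  0.00355421] 0.08522589809428872
scene 56.71434237524567 316.9491499105089 246.6464774463679 [ 0.23873698 -0.45984556  0.59187018]
  tester [(0.53, [295.0, 201.0], 166), (0.49, [307.0, 294.0], 688)]
  crosshead [(0.77, [228.0, 238.0], 931), (0.7, [249.0, 316.0], 571)]
  peak_knob [(0.73, [297.0, 198.0], 172)]
  pin [(0.94, [357.0, 371.0], 540)]
  storage_block [(0.56, [350.0, 380.0], 1900)]
  v_block [(0.7, [310.0, 294.0], 700)]
  bottle [(0.57, [446.0, 290.0], 2553), (0.49, [227.0, 238.0], 971)]
  reel [(0.86, [262.0, 353.0], 1344), (0.72, [264.0, 232.0], 4969)]
  tape [(0.58, [250.0, 311.0], 551), (0.4, [229.0, 240.0], 920)]
top 57.0379101637516 318.97294586197336 255.4539644999133 [0.37313737 0.12642175 0.94231715]
  tester [(0.73, [242.0, 280.0], 5722)]
  crosshead [(0.59, [246.0, 316.0], 743)]
  peak_knob [(0.67, [243.0, 283.0], 5766), (0.54, [228.0, 230.0], 145)]
  pin [(0.96, [435.0, 273.0], 425), (0.33, [241.0, 281.0], 5742)]
  storage_block [(0.65, [434.0, 273.0], 761)]
  v_block [(0.91, [342.0, 276.0], 413), (0.25, [246.0, 318.0], 696)]
  bottle [(0.68, [413.0, 173.0], 1191)]
  reel [(0.72, [393.0, 326.0], 729)]
  tape [(0.54, [345.0, 331.0], 317)]
wrist 68.02015887885884 319.25625762825206 235.05298241804425 [0.05722283 0.5283778  0.37382463]
  tester [(0.9, [227.0, 409.0], 1550)]
  crosshead [(0.65, [221.0, 426.0], 132), (0.57, [224.0, 410.0], 1664)]
  peak_knob []
  pin []
  storage_block []
  v_block []
  bottle []
  reel []
  tape []
```

Run:
```python
import cv2
a=cv2.imread('pics/top0.png')[140:380,170:490];cv2.imwrite('pics/topc.png',cv2.resize(a,None,fx=2.5,fy=2.5,interpolation=2))
a=cv2.imread('pics/scene0.png')[150:450,170:520];cv2.imwrite('pics/scenec.png',cv2.resize(a,None,fx=2,fy=2,interpolation=2))
```

```text
(no output)
```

View pics/topc.png

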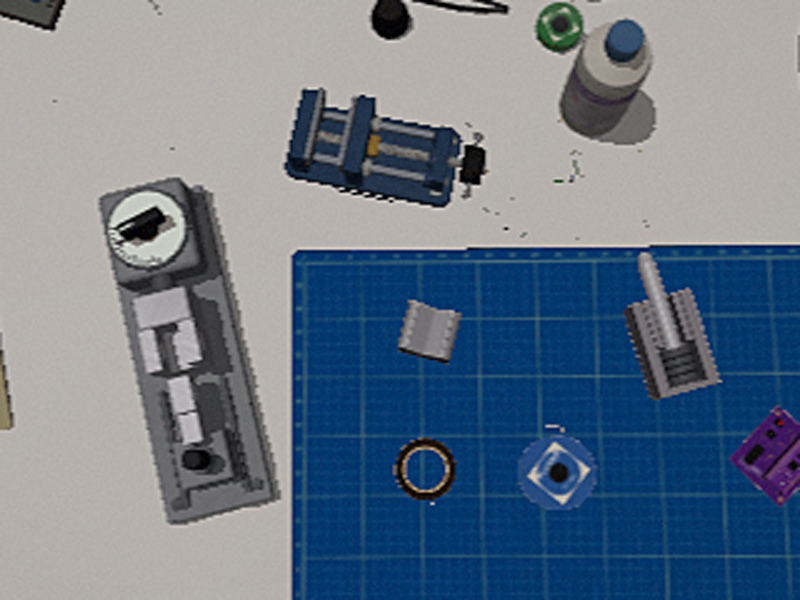

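View pics/scenec.png

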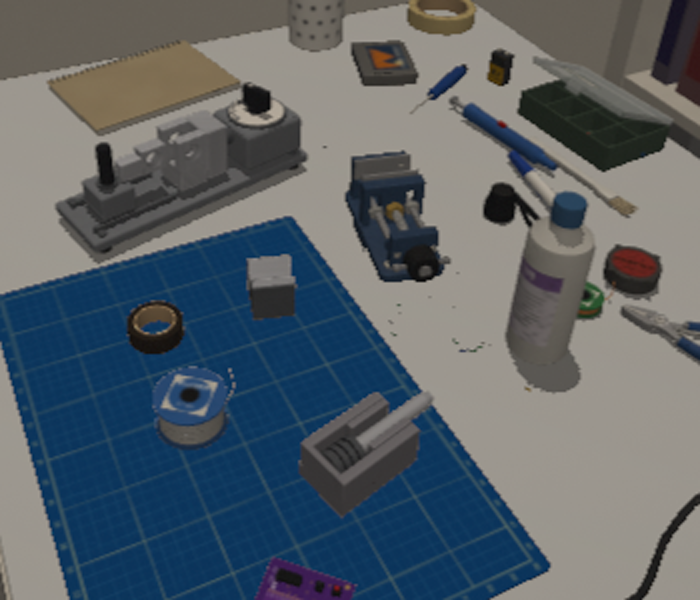

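Top view: the tester is at left, with its post at px (250,322) and knob at (227,230). The V-block is at (342,272), and the pin's nose is at (428,243) with its head at (443,286). The scene view shows the same layout, plus a blue vise beyond the V-block.

Run:
```python
from h import *
t=cam('top');s=cam('scene');w=cam('wrist')
for n,a,b in[('post',(250,322),(222,225)),('knob',(226.8,230),(298.5,198.5)),('V',(342,272),(305.5,281.5)),('nose',(428,243.2),(384,349)),('head',(443.2,286),(345,376))]:
    X,e=tri([t,s],[a,b]);print(n,np.round(X,4),np.round(e,4))
for n,p,z in[('bottle',(250+168,0),0)]:pass
o=manip.get_obs();K,r,tt=P(w);Rt=R.from_rotvec(o['eef_rot']).as_matrix()
print('cam in tool',Rt.T@(-r.T@tt-o['ee_pos']));print('cam axes in tool\n',Rt.T@r.T)
print(Rt)
```

```text
post [0.3777 0.2872 0.0983] [0.0007 0.0007]
knob [0.5612 0.3389 0.0888] [0.0016 0.0016]
V [0.4799 0.1101 0.0548] [0.0017 0.0017]
nose [ 0.5415 -0.0694  0.032 ] [0.0014 0.0014]
head [ 0.4538 -0.0956  0.04  ] [0.0038 0.0038]
cam in tool [ 0.08042863  0.00035436 -0.14250546]
cam axes in tool
 [[-1.72761636e-04 -9.49869965e-01 -3.12645198e-01]
 [ 9.99999062e-01  2.60736750e-04 -1.34474313e-03]
 [ 1.35884920e-03 -3.12645137e-01  9.49869029e-01]]
[[-9.66453360e-01  2.56842174e-01  1.85777391e-05]
 [ 2.56842173e-01  9.66453360e-01 -2.13246686e-05]
 [-2.34315926e-05 -1.58377507e-05 -1.00000000e+00]]
```

View pics/wrist0.png

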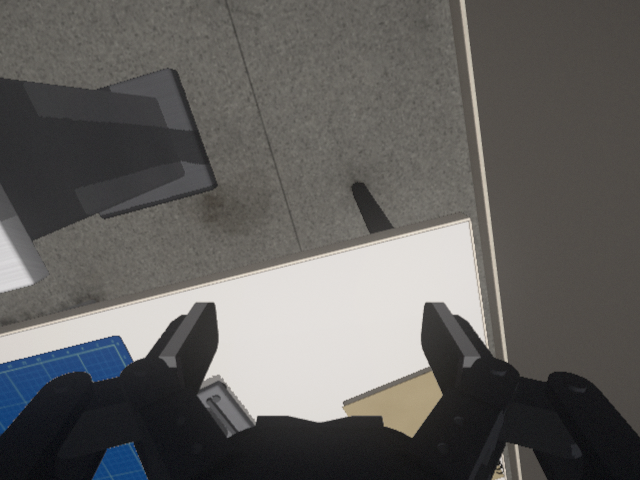

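The wrist view shows the tool's +x pointing up in the image, with the fingers at the bottom. Next I move over the tester.

Call:
{"fn": "servo_tool", "kwargs": {"commands": [[-0.3,-0.08,0,0,0,0,1],[-0.6,-0.16,0,0,0,0,1],[-0.77,-0.22,-0.04,0,0,0,1],[-0.77,-0.22,-0.04,0,0,0,1],[-0.77,-0.22,-0.04,0,0,0,1]]}}

```text
time_s: 2.15
ee_pos: [0.2175, 0.4582, 0.2363]
eef_rot: [-0.409, -3.114, -0.001]
wrist_force: [-0.3, -0.3, -0.1]
grip_width: 0.0851
gripper_force: 0.0
```

Call:
{"fn": "servo_tool", "kwargs": {"commands": [[-0.3,-0.08,0,0,0,0,1],[-0.6,-0.16,0,0,0,0,1],[-0.77,-0.22,-0.04,0,0,0,1],[-0.77,-0.22,-0.04,0,0,0,1],[-0.77,-0.22,-0.04,0,0,0,1]]}}

```text
time_s: 2.65
ee_pos: [0.2992, 0.4095, 0.2408]
eef_rot: [-0.406, -3.114, -0.001]
wrist_force: [-1.2, 1.4, -0.0]
grip_width: 0.0855
gripper_force: 0.0
```

Call:
{"fn": "servo_tool", "kwargs": {"commands": [[-0.3,-0.08,0,0,0,0,1],[-0.6,-0.16,0,0,0,0,1],[-0.77,-0.22,-0.04,0,0,0,1],[-0.77,-0.22,-0.04,0,0,0,1],[-0.77,-0.22,-0.04,0,0,0,1]]}}

```text
time_s: 3.15
ee_pos: [0.3813, 0.3606, 0.2455]
eef_rot: [-0.405, -3.114, -0.001]
wrist_force: [1.4, 0.5, -0.9]
grip_width: 0.0851
gripper_force: 0.0
```

Call:
{"fn": "servo_tool", "kwargs": {"commands": [[-0.3,-0.08,0,0,0,-0.17,1],[-0.6,-0.16,0,0,0,-0.35,1],[-0.77,-0.22,-0.04,0,0,-0.52,1],[-0.77,-0.22,-0.04,0,0,-0.69,1],[-0.77,-0.22,-0.04,0,0,-0.69,1]]}}

```text
time_s: 3.65
ee_pos: [0.464, 0.3115, 0.2503]
eef_rot: [0.443, -3.109, -0.001]
wrist_force: [-0.1, 0.2, 0.8]
grip_width: 0.0854
gripper_force: 0.0
```

Run:
```python
from h import *
o=manip.get_obs();print(o['time_s'],o['ee_pos'],o['eef_rot'],o['q'])
c=cam('wrist','w1.png')
for s in('tester','crosshead','peak_knob'):
    print(s,[(round(x['p'],2),np.round(x['xy']).tolist(),int(x['pixels'].sum())) for x in manip.silhouettes(s,'wrist')[:2]])
```

```text
3.65 [0.46398463 0.31148674 0.25028374] [ 4.43359443e-01 -3.10917846e+00 -9.65912858e-04] [4.70717129e-01 1.43935112e-01 2.40140878e-01 1.66771394e+00
 8.93074934e-04 1.87432650e-01]
tester [(0.58, [327.0, 189.0], 22731)]
crosshead [(0.63, [330.0, 118.0], 3395)]
peak_knob [(0.69, [320.0, 313.0], 894)]
```

View pics/w1.png

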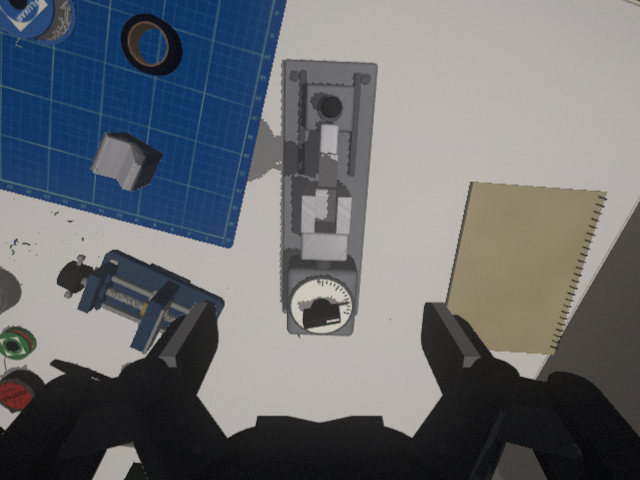

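The view shows the whole tester: post top at about (330,106), fork at about (327,215), knob at about (321,313), V-block at (127,162).

Run:
```python
import cv2,numpy as np
a=cv2.imread('pics/w1.png')
t=cv2.rotate(a[55:341,278:384],cv2.ROTATE_90_COUNTERCLOCKWISE) # x'=v-55 ; y'=383-u
t=cv2.resize(t,(798,296),interpolation=2) # 798/286=2.79
v=cv2.resize(a[125:197,85:170],None,fx=4,fy=4,interpolation=2)
o=np.zeros((600,800,3),np.uint8);o[:296,:798]=t;o[300:300+v.shape[0],:v.shape[1]]=v
cv2.imwrite('pics/w1c.png',o)
```

```text
(no output)
```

View pics/w1c.png

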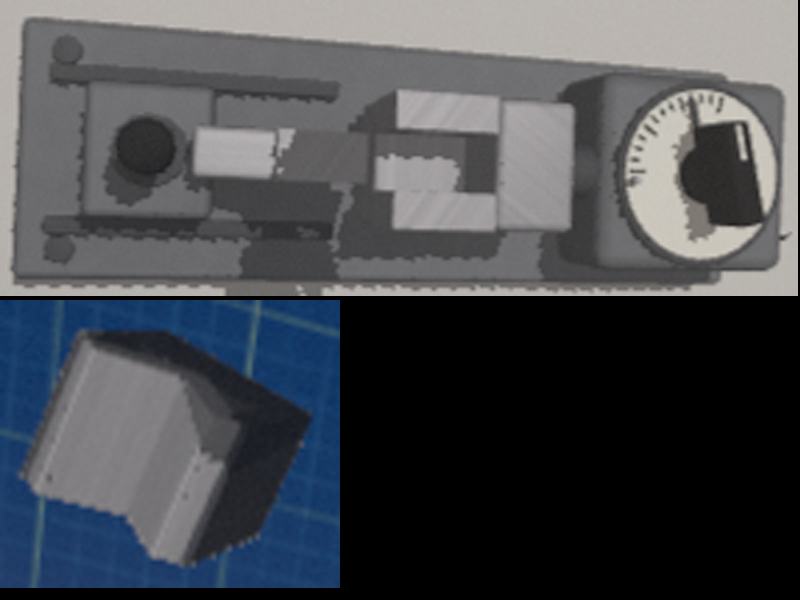

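Crop: the fork cheeks, post top and dial are clear. The crosshead is drawn back about 40 mm and the pointer lies towards +y. The V-block's top outline is also clear.

```bash
cat > fit.py <<'E'
from h import *
from scipy.optimize import least_squares
def fit(c,uv,Xm,p0,free_z=False):
    uv=np.array(uv,float);Xm=np.array(Xm,float)
    def w(p):
        a=p[2];x=Xm.copy();x[:,2]+=p[3] if len(p)>3 else 0
        return x@R.from_euler('z',a).as_matrix().T+[p[0],p[1],0]
    s=least_squares(lambda p:(proj(c,w(p))-uv).ravel(),p0+([0] if free_z else []))
    return s.x,(proj(c,w(s.x))-uv)
E
python3 - <<'E'
from fit import *
c=manip.camera('wrist')
f=lambda x,y:(383.5-y/2.79-.5,55+x/2.79-.5)
mm=1e-3
pts=[((397,90),(-17,22,80)),((499,96),(17,22,80)),((499,131),(17,10,80)),((396,127),(-17,10,80)),((392,193),(-17,-10,80)),((500,194),(17,-10,80)),((394,228),(-17,-22,80)),((499,229),(17,-22,80)),((783,88),(139,36,64)),((780,268),(139,-36,64))]
for fz in(False,True):
    p,e=fit(c,[f(*a) for a,b in pts],np.array([b for a,b in pts])*mm,[.465,.312,.27],fz)
    print(np.round(p,4),np.degrees(p[2]));print(np.round(e,1).tolist())
p,_=fit(c,[f(*a) for a,b in pts],np.array([b for a,b in pts])*mm,[.465,.312,.27])
Ri=R.from_euler('z',-p[2]).as_matrix()
for n,x,z in[('post',(146,147),.098),('dial',(702,174),.064),('knob top-',(728,122),.094),('knobtop+',(747,122),.094),('ktb',(763,222),.094),('ktb2',(712,225),.094)]:
    X=onz(c,f(*x),z)[0];print(n,np.round(X,4),np.round(Ri@(X-[p[0],p[1],0]),4))
g=lambda x,y:(85+x/4-.5,125+(y-300)/4-.5)
V=[((80,333),(20,22,42)),((240,428),(20,-22,42)),((188,563),(-20,-22,42)),((24,480),(-20,22,42))]
for a,b in V: print(np.round(onz(c,g(*a),.042)[0],4))
# signs found by trying both rotations
for y0 in(-.2,2.9):
    q,e=fit(c,[g(*a) for a,b in V],np.array([b for a,b in V])*mm,[.48,.11,y0]);print(np.round(q,4),np.round(e,1).tolist())
t=cam('top');s=cam('scene')
X=np.array([p[0],p[1],0])
for cc,n in((t,'top'),(s,'scene')):
    print(n,'bore-top proj',proj(cc,X+[0,0,.08]),'gauge',proj(cc,X+R.from_euler('z',p[2]).apply([.1,0,.094])))
E
```

```text
[0.4652 0.3175 0.2464] 14.11560565259656
[[-0.2, 0.4], [-0.4, -0.0], [-0.8, -0.5], [-0.3, 0.3], [1.0, 0.9], [0.2, -1.6], [0.1, -0.3], [-0.3, -1.7], [1.7, 2.0], [-0.8, 1.0]]
[ 0.4662  0.3178  0.2463 -0.0032] 14.110560652151094
[[-0.5, 0.7], [-0.6, -0.1], [-0.9, -0.5], [-0.5, 0.6], [1.1, 1.3], [0.3, -1.6], [0.3, 0.1], [-0.1, -1.7], [1.4, 1.1], [-0.5, 0.1]]
post [0.3762 0.295  0.098 ] [-0.0918 -0.      0.098 ]
dial [0.5649 0.3422 0.064 ] [ 0.1027 -0.0003  0.064 ]
knob top- [0.5533 0.3573 0.094 ] [0.0951 0.0172 0.094 ]
knobtop+ [0.5604 0.3595 0.094 ] [0.1026 0.0176 0.094 ]
ktb [0.5762 0.3281 0.094 ] [ 0.1102 -0.0168  0.094 ]
ktb2 [0.5572 0.3218 0.094 ] [ 0.0902 -0.0182  0.094 ]
[0.4561 0.0968 0.042 ]
[0.4677 0.1362 0.042 ]
[0.5044 0.1281 0.042 ]
[0.495 0.087 0.042]
[0.4808 0.112  2.899 ] [[-1.4, -0.3], [2.2, -0.4], [0.4, 1.2], [-1.2, -0.3]]
[0.4808 0.112  2.899 ] [[-1.4, -0.3], [2.2, -0.4], [0.4, 1.2], [-1.2, -0.3]]
top bore-top proj [[237.41824146 277.62346605]] gauge [[224.9733599  228.15663473]]
scene bore-top proj [[260.01242481 215.86658903]] gauge [[297.66598062 195.8833995 ]]
```

Call:
{"fn": "servo_tool", "kwargs": {"commands": [[0.3,0.03,0.3,0,0,0.05,1],[0.6,0.06,0.6,0,0,0.05,1],[0.74,0.07,0.7,0,0,0.05,1],[0.74,0.07,0.7,0,0,0.05,1],[0.74,0.07,0.7,0,0,0.05,1]]}}

```text
time_s: 4.5
ee_pos: [0.3776, 0.294, 0.167]
eef_rot: [-0.381, 3.117, 0.001]
wrist_force: [-0.4, 0.2, 0.6]
grip_width: 0.0857
gripper_force: 0.0
```

Call:
{"fn": "servo_tool", "kwargs": {"commands": [[0,0,0.3,0,0,0,1],[0,0,0.6,0,0,0,1],[0,0,0.82,0,0,0,1],[0,0,0.82,0,0,0,0.5],[0,0,0.82,0,0,0,0]]}}

```text
time_s: 5.0
ee_pos: [0.3793, 0.2945, 0.07]
eef_rot: [-0.379, 3.116, 0.002]
wrist_force: [0.1, 0.4, 0.4]
grip_width: 0.059
gripper_force: 0.0
```

Call:
{"fn": "servo_tool", "kwargs": {"commands": [[0,0,0,0,0,0,0],[0,0,0,0,0,0,0],[0,0,0,0,0,0,0],[0,0,0,0,0,0,0],[0,0,0,0,0,0,0]]}}

```text
time_s: 5.5
ee_pos: [0.3786, 0.2963, 0.0706]
eef_rot: [-0.381, 3.114, 0.009]
wrist_force: [-0.3, 4.4, 5.1]
grip_width: 0.0145
gripper_force: 58.5
```

Call:
{"fn": "servo_tool", "kwargs": {"commands": [[-0.1,0,0,0,0,0,0],[-0.2,0,0,0,0,0,0],[-0.26,0,0,0,0,0,0],[-0.28,0,0,0,0,0,0],[-0.28,0,0,0,0,0,0]]}}

```text
time_s: 6.0
ee_pos: [0.4106, 0.3042, 0.0706]
eef_rot: [-0.382, 3.116, 0.008]
wrist_force: [-3.0, 5.1, 5.8]
grip_width: 0.0145
gripper_force: 58.8
```

Call:
{"fn": "servo_tool", "kwargs": {"commands": [[-0.02,0,0,0,0,0,0],[-0.03,0,0,0,0,0,0],[-0.04,0,0,0,0,0,0],[-0.05,0,0,0,0,0,0],[-0.05,0,0,0,0,0,0]]}}

```text
time_s: 6.5
ee_pos: [0.4157, 0.3055, 0.0706]
eef_rot: [-0.382, 3.117, 0.008]
wrist_force: [-4.2, 2.8, 6.7]
grip_width: 0.0139
gripper_force: 59.0
```

Call:
{"fn": "servo_tool", "kwargs": {"commands": [[-0.02,0,0,0,0,0,0],[-0.03,0,0,0,0,0,0],[-0.04,0,0,0,0,0,0],[-0.04,0,0,0,0,0,0],[-0.04,0,0,0,0,0,0]]}}

```text
time_s: 7.0
ee_pos: [0.4167, 0.3057, 0.0705]
eef_rot: [0.383, -3.112, -0.006]
wrist_force: [-13.1, 2.3, 13.3]
grip_width: 0.0143
gripper_force: 59.6
```

Call:
{"fn": "servo_tool", "kwargs": {"commands": [[-0.01,0,0,0,0,0,0],[-0.02,0,0,0,0,0,0],[-0.03,0,0,0,0,0,0],[-0.03,0,0,0,0,0,0],[-0.03,0,0,0,0,0,0]]}}

```text
time_s: 7.5
ee_pos: [0.4166, 0.3057, 0.0705]
eef_rot: [0.383, -3.105, -0.005]
wrist_force: [-19.9, -1.2, 19.4]
grip_width: 0.0139
gripper_force: 60.2
```

Call:
{"fn": "servo_tool", "kwargs": {"commands": [[0.05,0,0,0,0,0,0.5],[0.05,0,0,0,0,0,1],[0.05,0,0,0,0,0,1],[0.05,0,-0.4,0,0,0,1],[0.05,0,-0.8,0,0,0,1]]}}

```text
time_s: 8.0
ee_pos: [0.4163, 0.3022, 0.1617]
eef_rot: [0.379, -3.112, 0.005]
wrist_force: [2.1, 0.1, 0.7]
grip_width: 0.0845
gripper_force: 0.0
```

Call:
{"fn": "servo_tool", "kwargs": {"commands": [[0,-0.2,-0.2,0,0,0,1],[0,-0.5,-0.3,0,0,0,1],[0,-0.8,-0.3,0,0,0,1],[0,-0.8,-0.3,0,0,0,1],[0,-0.8,-0.3,0,0,0,1]]}}

```text
time_s: 8.5
ee_pos: [0.4418, 0.2099, 0.1999]
eef_rot: [-0.377, 3.119, 0.0]
wrist_force: [-0.3, 0.3, -0.7]
grip_width: 0.0854
gripper_force: 0.0
```

Call:
{"fn": "servo_tool", "kwargs": {"commands": [[0,-0.4,0,0,0,0,1],[0,-0.8,0,0,0,0,1],[0,-0.8,0,0,0,0,1],[0,-0.8,0,0,0,0,1],[0,-0.8,0,0,0,0,1]]}}

```text
time_s: 9.0
ee_pos: [0.464, 0.1187, 0.1997]
eef_rot: [0.383, -3.117, -0.001]
wrist_force: [-0.8, 1.1, -1.1]
grip_width: 0.0853
gripper_force: 0.0
```

Run:
```python
from h import *
o=manip.get_obs();print(o['time_s'],o['ee_pos'],o['eef_rot'])
c=cam('wrist','w2.png')
np.savez('w2.npz',**{k:v for k,v in c.items()})
for s in('v_block','storage_block','pin','crosshead'):
    print(s,[(round(x['p'],2),np.round(x['xy']).tolist(),int(x['pixels'].sum())) for x in manip.silhouettes(s,'wrist')[:2]])
```

```text
9.0 [0.46395603 0.11870165 0.19972946] [ 3.82799988e-01 -3.11747268e+00 -1.19743347e-03]
v_block [(0.66, [309.0, 228.0], 2621), (0.29, [551.0, 226.0], 5209)]
storage_block [(0.82, [97.0, 163.0], 6195)]
pin [(0.92, [92.0, 170.0], 2313)]
crosshead [(0.72, [551.0, 226.0], 5366)]
```

Call:
{"fn": "servo_tool", "kwargs": {"commands": [[0,-0.4,0,0,0,0,1],[0,-0.8,0,0,0,0,1],[0,-0.85,0,0,0,-0.05,1],[0,-0.85,0,0,0,-0.05,1],[0,-0.85,0,0,0,-0.05,1]]}}

```text
time_s: 9.75
ee_pos: [0.4886, 0.0191, 0.2001]
eef_rot: [0.441, -3.11, -0.001]
wrist_force: [0.1, 0.1, 0.2]
grip_width: 0.0853
gripper_force: 0.0
```

Call:
{"fn": "servo_tool", "kwargs": {"commands": [[0,-0.4,0,0,0,0,1],[0,-0.8,0,0,0,0,1],[0,-0.85,0,0,0,0,1],[0,-0.85,0,0,0,0,1],[0,-0.85,0,0,0,0,1]]}}

```text
time_s: 10.25
ee_pos: [0.5169, -0.0779, 0.2001]
eef_rot: [0.444, -3.11, -0.002]
wrist_force: [0.7, 0.7, 0.0]
grip_width: 0.0852
gripper_force: 0.0
```

Run:
```python
from h import *
o=manip.get_obs();print(o['time_s'],o['ee_pos'],o['eef_rot'],o['q'])
c=cam('wrist','w3.png')
np.savez('w3.npz',**{k:v for k,v in c.items()})
for s in('storage_block','pin','bottle'):
    print(s,[(round(x['p'],2),np.round(x['xy']).tolist(),int(x['pixels'].sum())) for x in manip.silhouettes(s,'wrist')[:2]])
a=cv2.imread('pics/w2.png');b=cv2.imread('pics/w3.png')
cv2.imwrite('pics/w23.png',np.vstack([cv2.resize(a,(400,300),interpolation=3),cv2.resize(b,(400,300),interpolation=3)]))
```

```text
10.25 [ 0.51690193 -0.07788366  0.20013017] [ 4.43794340e-01 -3.10974478e+00 -1.73369608e-03] [-2.78409954e-01  3.76328173e-02  2.65316805e-02  1.56045576e+00
  8.69179269e-04 -5.61917666e-01]
storage_block [(0.8, [331.0, 160.0], 4031)]
pin [(0.95, [327.0, 163.0], 2433), (0.66, [636.0, 364.0], 459)]
bottle [(0.66, [317.0, 378.0], 4522)]
```

View pics/w3.png

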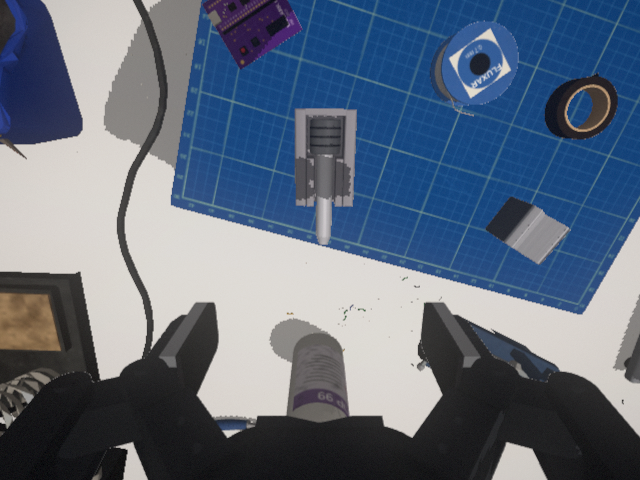

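The view shows the pin straight along the image, with its nose tip at about (324,243) and head at about (325,135). The bottle's base is behind it at about (317,340).

Run:
```python
from fit import *
ld=lambda n:dict(np.load(n))
a=ld('w2.npz');b=cam('wrist');a['fovy']=float(a['fovy'])
d=manip.silhouettes('pin','wrist')[0]['pixels']
v,u=np.nonzero(d);print('rows',v.min(),v.max())
for r in range(v.min(),v.max()+1,8):
    k=u[v==r];print(r,k.min(),k.max(),end=' | ')
rows=[r for r in range(195,238,4)]
mid=np.array([[ (u[v==r].min()+u[v==r].max())/2,r] for r in rows])
X=onz(b,mid,.026);q=np.polyfit(X[:,0],X[:,1],1);print('\nshank yaw deg',np.degrees(np.arctan(q[0])))
nose=onz(b,[u[v>=v.max()-1].mean(),v.max()],.026)[0];print('nose tip',nose, 'bearing', X[0],X[-1])
print('bottle edge',onz(b,(317,333),0),onz(b,(290,415),0.06))
g=cv2.cvtColor(a['frame'],cv2.COLOR_BGR2GRAY);
# head end & storage block corners (top z=.039)
for p in((296,110),(356,110),(353,206),(297,205)): print('sb',np.round(onz(b,p,.039)[0],4))
c2=a['frame'][180:280,250:370];c1=a['frame'][110:230,50:140]
o=np.zeros((600,800,3),np.uint8);o[:500,:600]=cv2.resize(c2,(600,500),interpolation=2);o[500:,:]=0
cv2.imwrite('pics/v2c.png',o[:500,:600])
```

```text
rows 119 244
119 313 319 | 127 311 341 | 135 311 340 | 143 311 340 | 151 312 340 | 159 318 333 | 167 318 332 | 175 317 332 | 183 317 332 | 191 317 332 | 199 318 332 | 207 317 331 | 215 317 331 | 223 317 331 | 231 316 331 | 239 318 329 | 
shank yaw deg 14.820951105543324
nose tip [ 0.54732056 -0.0650409   0.026     ] bearing [ 0.50185304 -0.07708525  0.026     ] [ 0.53873322 -0.0675828   0.026     ]
bottle edge [[ 0.65921257 -0.03920549  0.        ]] [[ 0.71995142 -0.04937716  0.06      ]]
sb [ 0.4392 -0.1203  0.039 ]
sb [ 0.4257 -0.0739  0.039 ]
sb [ 0.5018 -0.0517  0.039 ]
sb [ 0.5147 -0.099   0.039 ]
```

View pics/v2c.png

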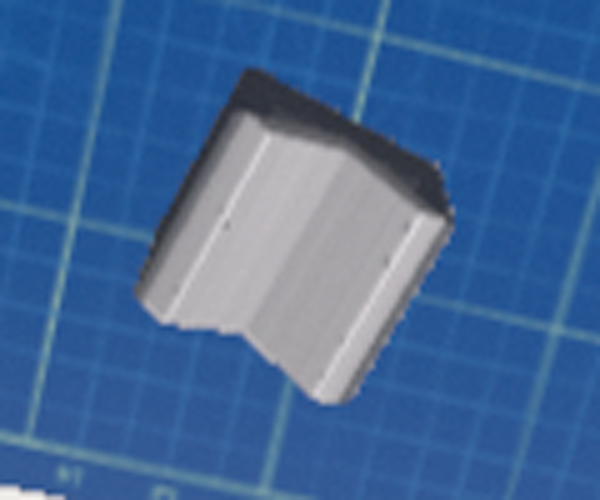

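Call:
{"fn": "servo_tool", "kwargs": {"commands": [[-0.05,0.02,0.3,0,0,0,1],[-0.1,0.03,0.6,0,0,0,1],[-0.1,0.03,0.9,0,0,0,1],[-0.1,0.03,0.9,0,0,0,1],[-0.1,0.03,0.9,0,0,0,1]]}}

```text
time_s: 11.05
ee_pos: [0.527, -0.0723, 0.092]
eef_rot: [0.442, -3.109, -0.001]
wrist_force: [0.6, -0.5, -0.2]
grip_width: 0.0855
gripper_force: 0.0
```

Call:
{"fn": "servo_tool", "kwargs": {"commands": [[0,0,0.3,0,0,0,1],[0,0,0.6,0,0,0,1],[0,0,0.69,0,0,0,1],[0,0,0.69,0,0,0,0.4],[0,0,0.69,0,0,0,0]]}}

```text
time_s: 11.55
ee_pos: [0.5297, -0.0733, 0.012]
eef_rot: [-0.441, 3.107, -0.002]
wrist_force: [-0.2, 0.2, 0.6]
grip_width: 0.059
gripper_force: 0.0
```

Call:
{"fn": "servo_tool", "kwargs": {"commands": [[0,0,0,0,0,0,0],[0,0,0,0,0,0,0],[0,0,0,0,0,0,0],[0,0,0,0,0,0,0],[0,0,0,0,0,0,0]]}}

```text
time_s: 12.05
ee_pos: [0.5288, -0.0729, 0.0106]
eef_rot: [-0.442, 3.108, -0.001]
wrist_force: [0.8, 1.1, 5.9]
grip_width: 0.0118
gripper_force: 58.3
```

Run:
```python
from fit import *
a=dict(np.load('w2.npz'));a['fovy']=float(a['fovy'])
V=[((237,108),(-20,-22,42)),((452,222),(-20,22,42)),((345,405),(20,22,42)),((135,290),(20,-22,42))]
g=lambda x,y:(250+x/5-.4,180+y/5-.4)
q,e=fit(a,[g(*p) for p,_ in V],np.array([m for _,m in V])*1e-3,[.48,.11,-.24]);print(np.round(q,4),np.degrees(q[2]),np.round(e,1).tolist())
# V bottom line: axis40 -> V vertex depth: shank r7, 90deg -> vertex 40-9.9=30.1 mm
X=onz(a,[g(345,150),g(245,330)],.0301);d=X[1]-X[0];print(X,np.degrees(np.arctan2(d[1],d[0])),X.mean(0))
print(manip.get_obs()['ee_pos'])
```

```text
[ 0.4806  0.1128 -0.2678] -15.342841316325927 [[-0.1, -1.1], [1.0, 0.1], [0.1, 0.3], [-0.9, 0.9]]
[[0.46207348 0.11776122 0.0301    ]
 [0.50009111 0.10798863 0.0301    ]] -14.416011066975306 [0.4810823  0.11287493 0.0301    ]
[ 0.52878796 -0.07291653  0.01060765]
```

Call:
{"fn": "servo_tool", "kwargs": {"commands": [[0,0,-0.1,0,0,0,0],[0,0,-0.25,0,0,0,0],[0,0,-0.45,0,0,0,0],[0,0,-0.67,0,0,0,0],[0,0,-0.67,0,0,0,0]]}}

```text
time_s: 12.55
ee_pos: [0.5303, -0.0735, 0.094]
eef_rot: [-0.441, 3.104, -0.005]
wrist_force: [0.4, -0.5, -1.1]
grip_width: 0.0121
gripper_force: 58.6
```

Call:
{"fn": "servo_tool", "kwargs": {"commands": [[-0.04,0.15,0,0,0,0,0],[-0.1,0.4,0,0,0,0,0],[-0.15,0.65,0,0,0,0,0],[-0.17,0.71,0,0,0,0,0],[-0.17,0.71,0,0,0,0,0]]}}

```text
time_s: 13.05
ee_pos: [0.5227, 0.0157, 0.0886]
eef_rot: [0.445, -3.108, -0.0]
wrist_force: [-0.2, -0.4, -0.5]
grip_width: 0.0119
gripper_force: 58.7
```

Call:
{"fn": "servo_tool", "kwargs": {"commands": [[-0.04,0.15,0,0,0,0.15,0],[-0.1,0.4,0,0,0,0.33,0],[-0.15,0.65,0,0,0,0.5,0],[-0.17,0.71,0,0,0,0.66,0],[-0.17,0.71,0,0,0,0.68,0]]}}

```text
time_s: 13.55
ee_pos: [0.5193, 0.1022, 0.0891]
eef_rot: [-0.394, -3.116, 0.001]
wrist_force: [-0.3, -0.3, -1.1]
grip_width: 0.0117
gripper_force: 58.7
```

Run:
```python
from fit import *
o=manip.get_obs();T=R.from_rotvec(o['eef_rot']).as_matrix();print(o['time_s'],o['ee_pos'],T[:,0],o['grip_width'])
c=cam('wrist','w4.png');s=cam('scene','s4.png')
for n in('pin','v_block'):
    for k in('wrist','scene'):print(n,k,[(round(x['p'],2),np.round(x['xy']).tolist(),int(x['pixels'].sum())) for x in manip.silhouettes(n,k)[:2]])
A=cv2.imread('pics/w4.png')[100:480,120:520];B=cv2.resize(cv2.imread('pics/s4.png')[200:400,220:420],None,fx=2,fy=2,interpolation=2)
o=np.zeros((400,800,3),np.uint8);o[:380,:400]=A;o[:400,400:]=B;cv2.imwrite('pics/c4.png',o)
```

```text
13.55 [0.51933137 0.10224892 0.08912558] [-9.68514271e-01  2.48957492e-01  5.23544239e-04] 0.011731835348937028
pin wrist [(0.56, [323.0, 169.0], 14206)]
pin scene [(0.87, [291.0, 258.0], 419)]
v_block wrist [(0.71, [299.0, 197.0], 2913)]
v_block scene []
```

View pics/c4.png

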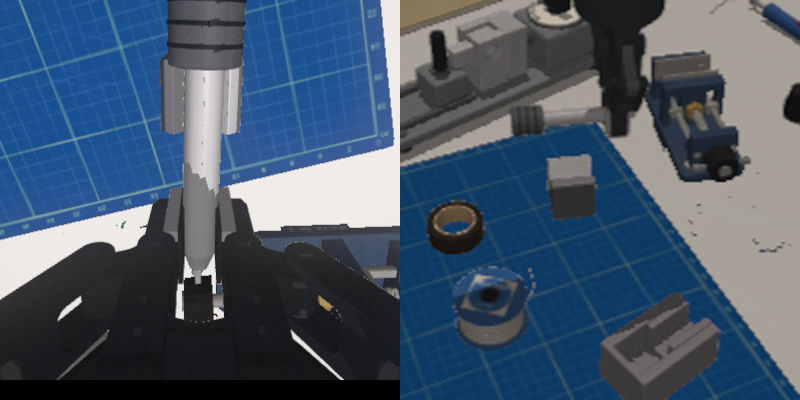

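The pin is held across the V-block and lined up with it: shank and block are both centred at column ~322. Next I check that the pin is level.

Run:
```python
from fit import *
c=cam('wrist');s=cam('scene');o=manip.get_obs()
X,e=tri([c,s],[(325,166),(292.5,259.5)]);print('underside',X,e)
T=R.from_rotvec(o['eef_rot']).as_matrix();print('tool coords',T.T@(X-o['ee_pos']))
for dz in(-.004,0,.004,):
  g=o['ee_pos']+[0,0,.0154];Y=g+T[:,0]*.064+[0,0,dz];print(dz,proj(c,Y),proj(s,Y), proj(c,g+T[:,0]*(-.020)))
```

```text
underside [0.45913424 0.11904703 0.10616574] [0.0014691995430861442, 0.001469199543086052]
tool coords [ 0.0628938   0.00185576 -0.01646062]
-0.004 [[319.65328342 165.26249972]] [[291.25471446 262.60584541]] [[319.6005275  365.21844224]]
0 [[319.64528259 166.69059416]] [[291.20626989 260.83065361]] [[319.6005275  365.21844224]]
0.004 [[319.63678319 168.20768088]] [[291.15753097 259.04467607]] [[319.6005275  365.21844224]]
```

Call:
{"fn": "servo_tool", "kwargs": {"commands": [[0,0,0.1,0,0,0,0],[0,0,0.18,0,0,0,0],[0,0,0.24,0,0,0,0],[0,0,0.25,0,0,0,0],[0,0,0.25,0,0,0,0]]}}

```text
time_s: 14.45
ee_pos: [0.5188, 0.1023, 0.0588]
eef_rot: [-0.394, -3.115, 0.001]
wrist_force: [-0.1, -0.6, -0.7]
grip_width: 0.0118
gripper_force: 58.7
```

Call:
{"fn": "servo_tool", "kwargs": {"commands": [[0,0,0.01,0,0,0,0],[0,0,0.02,0,0,0,0],[0,0,0.03,0,0,0,0],[0,0,0.03,0,0,0,0],[0,0,0.03,0,0,0,0]]}}

```text
time_s: 14.95
ee_pos: [0.5195, 0.1023, 0.0563]
eef_rot: [0.395, 3.116, 0.0]
wrist_force: [0.2, 0.5, -1.7]
grip_width: 0.012
gripper_force: 58.7
```

Call:
{"fn": "servo_tool", "kwargs": {"commands": [[0,0,0.005,0,0,0,0],[0,0,0.01,0,0,0,0],[0,0,0.015,0,0,0,0],[0,0,0.015,0,0,0,0],[0,0,0.015,0,0,0,0]]}}

```text
time_s: 15.45
ee_pos: [0.5194, 0.1023, 0.0543]
eef_rot: [-0.395, -3.117, 0.0]
wrist_force: [0.7, 0.5, -1.3]
grip_width: 0.0118
gripper_force: 58.7
```

Call:
{"fn": "servo_tool", "kwargs": {"commands": [[0,0,0.005,0,0,0,0],[0,0,0.01,0,0,0,0],[0,0,0.015,0,0,0,0],[0,0,0.015,0,0,0,0],[0,0,0.015,0,0,0,0]]}}

```text
time_s: 15.95
ee_pos: [0.5194, 0.1023, 0.0525]
eef_rot: [-0.395, -3.117, 0.0]
wrist_force: [-0.7, 0.2, -1.0]
grip_width: 0.0119
gripper_force: 58.7
```

Call:
{"fn": "servo_tool", "kwargs": {"commands": [[0,0,0.005,0,0,0,0],[0,0,0.01,0,0,0,0],[0,0,0.015,0,0,0,0],[0,0,0.015,0,0,0,0],[0,0,0.015,0,0,0,0]]}}

```text
time_s: 16.45
ee_pos: [0.5194, 0.1023, 0.0507]
eef_rot: [-0.395, -3.117, 0.0]
wrist_force: [-0.7, -0.1, -1.3]
grip_width: 0.0119
gripper_force: 58.7
```

Run:
```python
from fit import *
o=manip.get_obs();T=R.from_rotvec(o['eef_rot']).as_matrix()
print(o['ee_pos'],o['wrist_force'],o['ft_torque'])
c=cam('wrist','w5.png');s=cam('scene','s5.png')
A=cv2.imread('pics/w5.png')[80:380,220:420];B=cv2.imread('pics/s5.png')[230:310,260:350]
o=np.zeros((600,800,3),np.uint8);o[:600,:400]=cv2.resize(A,(400,600),interpolation=2);o[:356,400:]=cv2.resize(B,(400,356),interpolation=2);cv2.imwrite('pics/c5.png',o)
```

```text
[0.5194469  0.10229063 0.0506928 ] [-0.70478936 -0.1343364  -1.29311113] [-0.01528387 -0.04107194 -0.01854794]
```

View pics/c5.png

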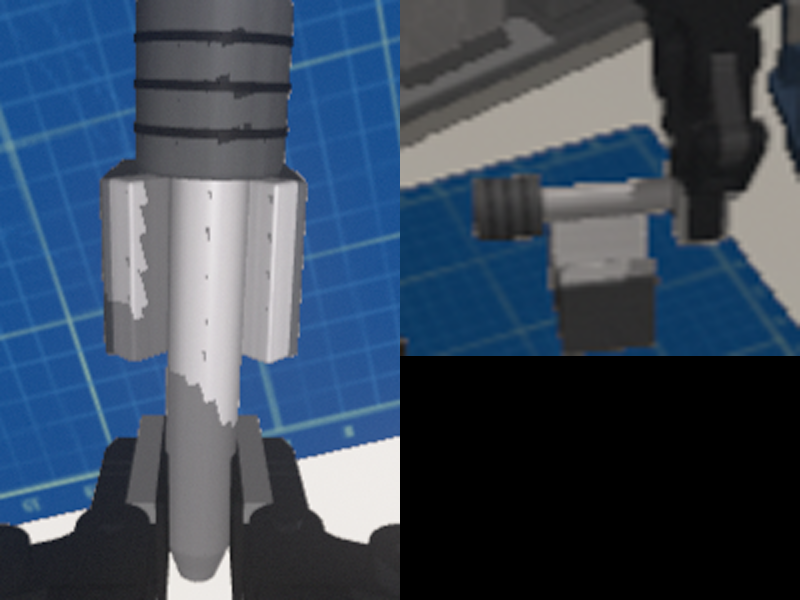

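The wrist view shows the shank centred in the V, with the head just past the block's end. The scene view suggests a small gap still under the shank.

Run:
```python
from fit import *
c=cam('wrist');s=cam('scene');o=manip.get_obs();T=R.from_rotvec(o['eef_rot']).as_matrix()
X,e=tri([c,s],[(323,168),(292,276)]);print(X,e,T.T@(X-o['ee_pos']))
X2,e=tri([c,s],[(323,205),(260+595/4.44-400/4.44,230+199/4.44)]);print(X2)
K,r,t=P(c)
for dz in(.0154,.019,.023):
    g=o['ee_pos']+[0,0,dz];
    for d in(.064+.012,.064-.014):
        Y=g+T[:,0]*d;dep=(r@Y+t);n=np.linalg.norm(dep[1:]);print(dz,d,proj(c,Y),'w head',26e-3*K[0,0]/n,'w shank',14e-3*K[0,0]/n)
```

```text
[0.45851642 0.11952098 0.06812143] [0.0005486036172705735, 0.000548603617270405] [ 0.06334687  0.00149428 -0.01737836]
[0.475952   0.11536514 0.06649393]
0.0154 0.076 [[318.71391581 131.67849639]] w head 72.72335916655857 w shank 39.158731858916155
0.0154 0.05 [[318.75470144 205.57724574]] w head 70.76353803040658 w shank 38.10344355483432
0.019 0.076 [[318.68358229 132.0735865 ]] w head 74.84077116213027 w shank 40.29887677960861
0.019 0.05 [[318.72741182 207.93959131]] w head 72.70974417981986 w shank 39.1514007122107
0.023 0.076 [[318.64776067 132.54015843]] w head 77.34279362606866 w shank 41.646119644806205
0.023 0.05 [[318.6953107  210.71844799]] w head 74.99752014105316 w shank 40.3832800759517
```

The sign of my offset was wrong: the pin's axis lies above the TCP, so the TCP must go to about 0.025.

Call:
{"fn": "servo_tool", "kwargs": {"commands": [[0,0,0.06,0,0,0,0],[0,0,0.12,0,0,0,0],[0,0,0.17,0,0,0,0],[0,0,0.19,0,0,0,0],[0,0,0.19,0,0,0,0]]}}

```text
time_s: 17.15
ee_pos: [0.5186, 0.1022, 0.0269]
eef_rot: [-0.394, -3.115, 0.001]
wrist_force: [0.1, 0.0, -1.8]
grip_width: 0.012
gripper_force: 58.7
```

Call:
{"fn": "servo_tool", "kwargs": {"commands": [[0,0,0.005,0,0,0,0],[0,0,0.01,0,0,0,0],[0,0,0.015,0,0,0,0],[0,0,0.02,0,0,0,0],[0,0,0.02,0,0,0,0]]}}

```text
time_s: 17.65
ee_pos: [0.5196, 0.1023, 0.0257]
eef_rot: [0.395, 3.116, -0.0]
wrist_force: [0.6, 0.2, -0.0]
grip_width: 0.0118
gripper_force: 58.8
```

Call:
{"fn": "servo_tool", "kwargs": {"commands": [[0,0,0.005,0,0,0,0],[0,0,0.01,0,0,0,0],[0,0,0.01,0,0,0,0],[0,0,0.01,0,0,0,0],[0,0,0.01,0,0,0,0]]}}

```text
time_s: 18.15
ee_pos: [0.5197, 0.1022, 0.0248]
eef_rot: [0.395, 3.116, -0.0]
wrist_force: [-0.5, -1.6, 3.1]
grip_width: 0.012
gripper_force: 59.1
```

Call:
{"fn": "servo_tool", "kwargs": {"commands": [[0,0,0,0,0,0,0.15],[0,0,0,0,0,0,0.3],[0,0,0,0,0,0,0.8],[0,0,0,0,0,0,1],[0,0,-0.3,0,0,0,1]]}}

```text
time_s: 18.65
ee_pos: [0.5142, 0.102, 0.0545]
eef_rot: [-0.393, -3.104, 0.004]
wrist_force: [-0.1, 0.1, -0.1]
grip_width: 0.0684
gripper_force: 0.0
```

Call:
{"fn": "servo_tool", "kwargs": {"commands": [[0,0,-0.35,0,0,0,1],[0,0,-0.65,0,0,0,1],[0,0,-0.65,0,0,0,1],[0,0,-0.65,0,0,0,1],[0,0,-0.65,0,0,0,1]]}}

```text
time_s: 19.15
ee_pos: [0.5186, 0.1023, 0.1369]
eef_rot: [-0.394, -3.114, 0.001]
wrist_force: [0.5, 0.4, -0.7]
grip_width: 0.0855
gripper_force: 0.0
```

Run:
```python
from fit import *
c=cam('wrist','w6.png');o=manip.get_obs();T=R.from_rotvec(o['eef_rot']).as_matrix();print(o['time_s'],o['ee_pos'],T[:,0])
d=manip.silhouettes('pin','wrist');print([(round(x['p'],2),np.round(x['xy']).tolist(),int(x['pixels'].sum())) for x in d])
d=d[0]['pixels'];v,u=np.nonzero(d)
for r in range(v.min(),v.max()+1,6):
    k=u[v==r];print(r,k.min(),k.max(),end=' | ')
```

```text
19.2 [0.51823734 0.10224357 0.13637663] [-0.96842559  0.2492811   0.00328736]
[(0.7, [323.0, 156.0], 4356), (0.5, [601.0, 19.0], 2939)]
98 305 333 | 104 302 342 | 110 301 343 | 116 302 342 | 122 301 342 | 128 301 341 | 134 301 342 | 140 302 341 | 146 304 337 | 152 310 331 | 158 310 331 | 164 311 331 | 170 311 331 | 176 311 331 | 182 311 331 | 188 311 331 | 194 311 331 | 200 311 330 | 206 310 330 | 212 310 330 | 218 310 330 | 224 310 330 | 230 311 330 | 236 311 330 | 242 311 329 | 248 311 329 | 254 312 328 | 260 314 326 |
```

Run:
```python
from fit import *
c=cam('wrist');o=manip.get_obs();T=R.from_rotvec(o['eef_rot']).as_matrix()
a,b,u=onz(c,[(320,263),(321,155),(321,149)],.04)
d=b-a;print(a,b,np.degrees(np.arctan2(-d[1],-d[0])),np.linalg.norm(u-a))
n=a-b;n/=np.linalg.norm(n);h=a-n*.098;print('head centre',h,'tool',T.T@(h-o['ee_pos']))
```

```text
[0.53674048 0.09790791 0.04      ] [0.46258106 0.11763495 0.04      ] -14.896205809950821 0.0805893826064936
head centre [0.44203396 0.12310066 0.04      ] tool [0.07861826 0.00132739 0.09658938]
```

Call:
{"fn": "servo_tool", "kwargs": {"commands": [[0.3,0,0,0,0,0.01,1],[0.6,0.01,0,0,0,0.01,1],[0.65,0.01,0.2,0,0,0.01,1],[0.65,0.01,0.4,0,0,0.01,1],[0.65,0.01,0.5,0,0,0.01,1]]}}

```text
time_s: 19.8
ee_pos: [0.4417, 0.1228, 0.0752]
eef_rot: [-0.406, -3.111, 0.002]
wrist_force: [-0.0, 0.7, 0.2]
grip_width: 0.0854
gripper_force: 0.0
```

Call:
{"fn": "servo_tool", "kwargs": {"commands": [[0,0,0.2,0,0,0,1],[0,0,0.4,0,0,0,1],[0,0,0.45,0,0,0,1],[0,0,0.45,0,0,0,1],[0,0,0.45,0,0,0,1]]}}

```text
time_s: 20.3
ee_pos: [0.4449, 0.1229, 0.0252]
eef_rot: [0.407, 3.114, 0.0]
wrist_force: [0.4, -0.5, 0.4]
grip_width: 0.0855
gripper_force: 0.0
```

Call:
{"fn": "servo_tool", "kwargs": {"commands": [[0,0,0,0,0,0,0.5],[0,0,0,0,0,0,0],[0,0,0,0,0,0,0],[0,0,0,0,0,0,0],[0,0,0,0,0,0,0]]}}

```text
time_s: 20.8
ee_pos: [0.4445, 0.1228, 0.0249]
eef_rot: [0.407, 3.114, -0.001]
wrist_force: [-0.7, -0.5, 2.8]
grip_width: 0.0242
gripper_force: 58.6
```

Call:
{"fn": "servo_tool", "kwargs": {"commands": [[0,0,-0.1,0,0,0,0],[0,0,-0.3,0,0,0,0],[0,0,-0.6,0,0,0,0],[0,0,-0.85,0,0,0,0],[0,0,-0.85,0,0,0,0]]}}

```text
time_s: 21.3
ee_pos: [0.4476, 0.1235, 0.1321]
eef_rot: [0.406, 3.106, 0.004]
wrist_force: [0.5, 0.3, -1.1]
grip_width: 0.0243
gripper_force: 58.9
```

Call:
{"fn": "servo_tool", "kwargs": {"commands": [[0,0,0,0,0,-0.15,0],[0,0,0,0,0,-0.33,0],[0,0,0,0,0,-0.52,0],[0,0,0,0,0,-0.7,0],[0,0,0,0,0,-0.88,0]]}}

```text
time_s: 21.8
ee_pos: [0.4433, 0.1229, 0.1253]
eef_rot: [0.681, -3.065, -0.001]
wrist_force: [0.5, 0.4, -1.0]
grip_width: 0.0244
gripper_force: 58.9
```

Call:
{"fn": "servo_tool", "kwargs": {"commands": [[0,0,0,0,0,-0.18,0],[0,0,0,0,0,-0.36,0],[0,0,0,0,0,-0.54,0],[0,0,0,0,0,-0.72,0],[0,0,0,0,0,-0.88,0]]}}

```text
time_s: 22.3
ee_pos: [0.4434, 0.1228, 0.1253]
eef_rot: [1.678, -2.653, -0.001]
wrist_force: [0.6, -0.2, -1.1]
grip_width: 0.0241
gripper_force: 58.8
```

Call:
{"fn": "servo_tool", "kwargs": {"commands": [[0,0,0,0,0,-0.18,0],[0,0,0,0,0,-0.36,0],[0,0,0,0,0,-0.54,0],[0,0,0,0,0,-0.72,0],[0,0,0,0,0,-0.88,0]]}}

```text
time_s: 22.8
ee_pos: [0.4434, 0.1228, 0.1253]
eef_rot: [2.478, -1.928, -0.002]
wrist_force: [0.4, 0.0, -1.2]
grip_width: 0.024
gripper_force: 58.8
```

Call:
{"fn": "servo_tool", "kwargs": {"commands": [[-0.1,-0.2,0,0,0,0,0],[-0.25,-0.45,0,0,0,0,0],[-0.32,-0.56,0,0,0,0,0],[-0.32,-0.56,0,0,0,0,0],[-0.32,-0.56,0,0,0,0,0]]}}

```text
time_s: 23.3
ee_pos: [0.4992, 0.1761, 0.1253]
eef_rot: [2.473, -1.934, -0.002]
wrist_force: [-1.1, 0.8, -1.0]
grip_width: 0.0241
gripper_force: 59.2
```

Run:
```python
from fit import *
c=cam('wrist','w7.png');o=manip.get_obs();T=R.from_rotvec(o['eef_rot']).as_matrix();print(o['time_s'],o['ee_pos'],o['q'],T[:,0],np.degrees(np.arctan2(T[1,0],T[0,0])),o['grip_width'])
B=np.array([.4655,.3176,0]);x=np.array([.9699,.2436,0]);y=np.array([-.2436,.9699,0]);z=np.array([0,0,1])
# predicted fork top corners & pin axis
for a in(-17,17):
  for b in(-22,-10,10,22): print(a,b,np.round(proj(c,B+x*a*1e-3+y*b*1e-3+z*.08)[0],1))
g=o['ee_pos']+z*.0151
print('pin nose pred',proj(c,g-T[:,0]*.098))
for k in(8,12,16,):print(k,proj(c,B+x*-.017*0+y*-.022+z*(.062+.0005*k)))
```

```text
23.35 [0.49909966 0.17583337 0.12551035] [ 2.12220671e-01  6.39770758e-02 -9.42817299e-02  1.41498468e+00
 -4.35597967e-04 -1.60147535e+00] [ 2.40519136e-01 -9.70644330e-01  3.60327139e-04] -76.08281685721205 0.024136416585336693
-17 -22 [341.8 433.3]
-17 -10 [341.5 446.8]
-17 10 [341.1 468.4]
-17 22 [340.8 480.9]
17 -22 [291.8 433.5]
17 -10 [292.3 447. ]
17 10 [293.  468.7]
17 22 [293.4 481.1]
pin nose pred [[319.46051644 495.9274614 ]]
8 [[316.87830098 416.96562033]]
12 [[316.86962466 419.20567471]]
16 [[316.86081703 421.47963227]]
```

Call:
{"fn": "servo_tool", "kwargs": {"commands": [[0,-0.016,0.2,0,0,0,0],[0,-0.016,0.45,0,0,0,0],[0,-0.016,0.656,0,0,0,0],[0,-0.016,0.656,0,0,0,0],[0,-0.016,0.656,0,0,0,0]]}}

```text
time_s: 23.85
ee_pos: [0.5011, 0.1762, 0.0475]
eef_rot: [2.473, -1.936, -0.002]
wrist_force: [-0.1, 0.3, -0.6]
grip_width: 0.0242
gripper_force: 59.3
```

Run:
```python
from fit import *
o=manip.get_obs();T=R.from_rotvec(o['eef_rot']).as_matrix();print(o['time_s'],o['ee_pos'],T[:,0],o['wrist_force'])
d=o['ee_pos']-[.4655,.3176,0];print('tester frame',d@[.9699,.2436,0],d@[-.2436,.9699,0])
s=cam('scene','s8.png');t=cam('top','t8.png');c=cam('wrist','w8.png')
B=np.array([.4655,.3176,0]);x=np.array([.9699,.2436,0]);y=np.array([-.2436,.9699,0]);z=np.array([0,0,1])
g=o['ee_pos']+z*.0151
for n,k in(('s',s),('t',t)):
  print(n,'nose',proj(k,g-T[:,0]*.098)[0],'bore face',proj(k,B-y*.022+z*.062)[0],'corners',[np.round(proj(k,B+x*a-y*.022+z*.08)[0],1).tolist() for a in(-.017,.017)])
A=cv2.imread('pics/s8.png')[180:280,200:330];Bt=cv2.imread('pics/t8.png')[210:350,190:330]
o=np.zeros((600,800,3),np.uint8);o[:385,:500]=cv2.resize(A,(500,385),interpolation=2);o[:300,500:]=cv2.resize(Bt,(300,300),interpolation=2);cv2.imwrite('pics/c8.png',o[:385])
```

```text
23.85 [0.50108616 0.17615957 0.04750074] [ 2.39855360e-01 -9.70808635e-01  3.14200644e-05] [-0.136386    0.31106991 -0.62125899]
tester frame 6.012709236833636e-05 -0.14585186590956242
s nose [273.24748221 232.5895261 ] bore face [266.26635429 227.39793641] corners [[258.9, 223.0], [272.5, 217.6]]
t nose [262.21436871 272.30228319] bore face [249.87590749 275.72067851] corners [[250.0, 283.0], [246.3, 266.5]]
```

View pics/c8.png

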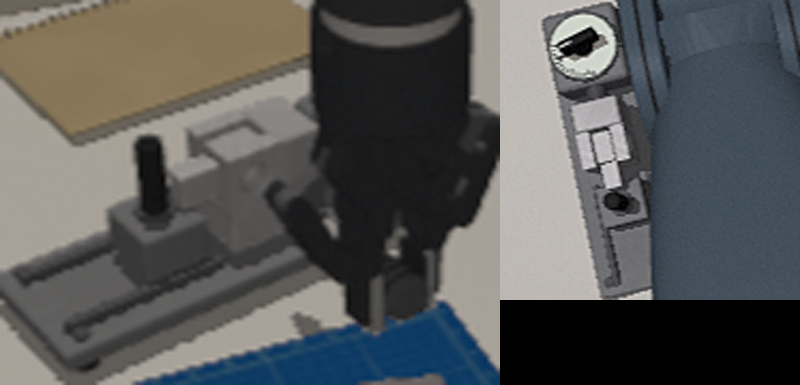

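The scene view shows the hole in the near cheek at px (265,225). My prediction was (266,227), which is within the calibration error. I'll insert by feel.

Call:
{"fn": "servo_tool", "kwargs": {"commands": [[-0.06,0,0.005,0,0,0,0],[-0.12,0,0.005,0,0,0,0],[-0.17,0,0.005,0,0,0,0],[-0.19,0,0.005,0,0,0,0],[-0.19,0,0.005,0,0,0,0]]}}

```text
time_s: 24.5
ee_pos: [0.4963, 0.1995, 0.047]
eef_rot: [2.475, -1.934, -0.0]
wrist_force: [1.0, 0.5, -0.7]
grip_width: 0.0244
gripper_force: 59.3
```

Call:
{"fn": "servo_tool", "kwargs": {"commands": [[-0.02,0,0,0,0,0,0],[-0.04,0,0,0,0,0,0],[-0.06,0,0,0,0,0,0],[-0.07,0,0,0,0,0,0],[-0.07,0,0,0,0,0,0]]}}

```text
time_s: 25.0
ee_pos: [0.4945, 0.2072, 0.047]
eef_rot: [2.474, -1.936, -0.0]
wrist_force: [0.6, -0.2, -0.6]
grip_width: 0.0241
gripper_force: 59.3
```

Call:
{"fn": "servo_tool", "kwargs": {"commands": [[-0.02,0,0,0,0,0,0],[-0.03,0,0,0,0,0,0],[-0.04,0,0,0,0,0,0],[-0.05,0,0,0,0,0,0],[-0.05,0,0,0,0,0,0]]}}

```text
time_s: 25.5
ee_pos: [0.4927, 0.2124, 0.0468]
eef_rot: [2.473, -1.935, 0.0]
wrist_force: [-0.4, -2.8, -1.6]
grip_width: 0.0243
gripper_force: 59.3
```

Call:
{"fn": "servo_tool", "kwargs": {"commands": [[-0.01,0,0,0,0,0,0],[-0.02,0,0,0,0,0,0],[-0.03,0,0,0,0,0,0],[-0.04,0,0,0,0,0,0],[-0.04,0,0,0,0,0,0]]}}

```text
time_s: 26.0
ee_pos: [0.4912, 0.2177, 0.0467]
eef_rot: [2.474, -1.935, -0.002]
wrist_force: [-3.4, -2.6, -1.0]
grip_width: 0.0241
gripper_force: 59.3
```

Call:
{"fn": "servo_tool", "kwargs": {"commands": [[0,0.005,0,0,0,0,0],[0,0.01,0,0,0,0,0],[-0.01,0.01,0,0,0,0,0],[-0.03,0.01,0,0,0,0,0],[-0.03,0.01,0,0,0,0,0]]}}

```text
time_s: 26.5
ee_pos: [0.4902, 0.2215, 0.0472]
eef_rot: [-2.473, 1.935, 0.0]
wrist_force: [-0.6, -0.0, -1.3]
grip_width: 0.0243
gripper_force: 59.3
```

Call:
{"fn": "servo_tool", "kwargs": {"commands": [[-0.01,0,0,0,0,0,0],[-0.02,0,0,0,0,0,0],[-0.03,0,0,0,0,0,0],[-0.04,0,0,0,0,0,0],[-0.04,0,0,0,0,0,0]]}}

```text
time_s: 27.0
ee_pos: [0.4889, 0.2259, 0.0471]
eef_rot: [-2.474, 1.935, 0.0]
wrist_force: [-1.1, 0.3, -2.0]
grip_width: 0.0243
gripper_force: 59.3
```

Call:
{"fn": "servo_tool", "kwargs": {"commands": [[-0.015,0,0,0,0,0,0],[-0.03,0,0,0,0,0,0],[-0.045,0,0,0,0,0,0],[-0.06,0,0,0,0,0,0],[-0.06,0,0,0,0,0,0]]}}

```text
time_s: 27.5
ee_pos: [0.4871, 0.2329, 0.0471]
eef_rot: [-2.474, 1.935, 0.0]
wrist_force: [-0.3, -0.0, -1.0]
grip_width: 0.0241
gripper_force: 59.3
```

Call:
{"fn": "servo_tool", "kwargs": {"commands": [[-0.015,0,0,0,0,0,0],[-0.03,0,0,0,0,0,0],[-0.045,0,0,0,0,0,0],[-0.06,0,0,0,0,0,0],[-0.06,0,0,0,0,0,0]]}}

```text
time_s: 28.0
ee_pos: [0.4853, 0.2398, 0.047]
eef_rot: [-2.474, 1.935, 0.0]
wrist_force: [-0.6, 0.2, -1.1]
grip_width: 0.0243
gripper_force: 59.3
```

Call:
{"fn": "servo_tool", "kwargs": {"commands": [[-0.02,0,0,0,0,0,0],[-0.04,0,0,0,0,0,0],[-0.06,0,0,0,0,0,0],[-0.08,0,0,0,0,0,0],[-0.08,0,0,0,0,0,0]]}}

```text
time_s: 28.5
ee_pos: [0.4829, 0.2492, 0.047]
eef_rot: [-2.474, 1.935, 0.0]
wrist_force: [0.1, 0.6, -0.9]
grip_width: 0.024
gripper_force: 59.3
```

Call:
{"fn": "servo_tool", "kwargs": {"commands": [[-0.02,0,0,0,0,0,0],[-0.04,0,0,0,0,0,0],[-0.06,0,0,0,0,0,0],[-0.08,0,0,0,0,0,0],[-0.08,0,0,0,0,0,0]]}}

```text
time_s: 29.0
ee_pos: [0.4806, 0.2585, 0.047]
eef_rot: [-2.474, 1.935, 0.0]
wrist_force: [-0.8, 0.6, -1.4]
grip_width: 0.0244
gripper_force: 59.3
```

Call:
{"fn": "servo_tool", "kwargs": {"commands": [[-0.02,0,0,0,0,0,0],[-0.04,0,0,0,0,0,0],[-0.06,0,0,0,0,0,0],[-0.08,0,0,0,0,0,0],[-0.08,0,0,0,0,0,0]]}}

```text
time_s: 29.5
ee_pos: [0.4784, 0.2678, 0.047]
eef_rot: [-2.474, 1.935, 0.0]
wrist_force: [0.0, -1.1, -1.0]
grip_width: 0.0241
gripper_force: 59.3
```

Call:
{"fn": "servo_tool", "kwargs": {"commands": [[-0.02,0,0,0,0,0,0],[-0.04,0,0,0,0,0,0],[-0.06,0,0,0,0,0,0],[-0.08,0,0,0,0,0,0],[-0.08,0,0,0,0,0,0]]}}

```text
time_s: 30.0
ee_pos: [0.476, 0.2771, 0.047]
eef_rot: [-2.474, 1.935, 0.0]
wrist_force: [0.8, -1.3, -1.9]
grip_width: 0.0241
gripper_force: 59.3
```

Call:
{"fn": "servo_tool", "kwargs": {"commands": [[-0.01,0,0,0,0,0,0],[-0.02,0,0,0,0,0,0],[-0.03,0,0,0,0,0,0],[-0.03,0,0,0,0,0,0],[-0.03,0,0,0,0,0,0]]}}

```text
time_s: 30.5
ee_pos: [0.4752, 0.2802, 0.047]
eef_rot: [-2.474, 1.936, 0.0]
wrist_force: [0.5, 0.1, -1.4]
grip_width: 0.0243
gripper_force: 59.3
```

Call:
{"fn": "servo_tool", "kwargs": {"commands": [[-0.01,0,0,0,0,0,0],[-0.02,0,0,0,0,0,0],[-0.02,0,0,0,0,0,0],[-0.02,0,0,0,0,0,0],[-0.02,0,0,0,0,0,0]]}}

```text
time_s: 31.0
ee_pos: [0.4746, 0.2825, 0.047]
eef_rot: [2.474, -1.936, -0.0]
wrist_force: [0.3, -0.0, -1.1]
grip_width: 0.0241
gripper_force: 59.3
```

Call:
{"fn": "servo_tool", "kwargs": {"commands": [[-0.005,0,0,0,0,0,0],[-0.01,0,0,0,0,0,0],[-0.015,0,0,0,0,0,0],[-0.02,0,0,0,0,0,0],[-0.02,0,0,0,0,0,0]]}}

```text
time_s: 31.5
ee_pos: [0.4743, 0.2839, 0.047]
eef_rot: [2.473, -1.936, 0.003]
wrist_force: [0.7, -3.0, -0.2]
grip_width: 0.0242
gripper_force: 59.3
```

Call:
{"fn": "servo_tool", "kwargs": {"commands": [[-0.005,0,0,0,0,0,0],[-0.01,0,0,0,0,0,0],[-0.015,0,0,0,0,0,0],[-0.015,0,0,0,0,0,0],[-0.015,0,0,0,0,0,0]]}}

```text
time_s: 32.0
ee_pos: [0.4743, 0.2839, 0.047]
eef_rot: [2.47, -1.935, 0.007]
wrist_force: [1.1, -8.9, 0.1]
grip_width: 0.0242
gripper_force: 59.3
```

Call:
{"fn": "servo_tool", "kwargs": {"commands": [[-0.01,0,0,0,0,0,0],[-0.02,0,0,0,0,0,0],[-0.03,0,0,0,0,0,0],[-0.03,0,0,0,0,0,0],[-0.03,0,0,0,0,0,0]]}}

```text
time_s: 32.5
ee_pos: [0.4743, 0.2839, 0.047]
eef_rot: [2.464, -1.935, 0.016]
wrist_force: [2.6, -16.6, 0.9]
grip_width: 0.0245
gripper_force: 59.5
```

Call:
{"fn": "servo_tool", "kwargs": {"commands": [[0.02,0,0,0,0,0,0],[0.04,0,0,0,0,0,0],[0.05,0,0,0,0,0,0],[0.05,0,0,0,0,0,0],[0.05,0,0,0,0,0,0]]}}

```text
time_s: 33.0
ee_pos: [0.4743, 0.2839, 0.0469]
eef_rot: [2.474, -1.936, 0.001]
wrist_force: [0.6, -4.1, -1.5]
grip_width: 0.0242
gripper_force: 59.3
```

Call:
{"fn": "servo_tool", "kwargs": {"commands": [[0,0,0,0,0,0,0.4],[0,0,0,0,0,0,0.6],[0,0,0,0,0,0,0.6],[0.03,0,0,0,0,0,0.6],[0.03,0,-0.1,0,0,0,0.6]]}}

```text
time_s: 33.5
ee_pos: [0.4736, 0.28, 0.0575]
eef_rot: [2.471, -1.934, -0.003]
wrist_force: [0.0, 0.1, -0.2]
grip_width: 0.0511
gripper_force: 0.0
```

Call:
{"fn": "servo_tool", "kwargs": {"commands": [[0,0,-0.3,0,0,0,0.6],[0,0,-0.6,0,0,0,0.6],[0,0,-0.8,0,0,0,0.6],[0,0,-0.8,0,0,0,0.6],[0,0,-0.8,0,0,0,0.6]]}}

```text
time_s: 34.0
ee_pos: [0.4758, 0.2811, 0.1565]
eef_rot: [-2.472, 1.934, -0.002]
wrist_force: [0.2, 0.9, -0.1]
grip_width: 0.0515
gripper_force: 0.0
```

Run:
```python
from fit import *
c=cam('wrist','w9.png');o=manip.get_obs();print(o['time_s'],o['ee_pos'],o['grip_width'],o['wrist_force'])
B=np.array([.4655,.3176,0]);x=np.array([.9699,.2436,0]);y=np.array([-.2436,.9699,0]);z=np.array([0,0,1])
for n in('pin','peak_knob'):
  d=manip.silhouettes(n,'wrist')
  for e in d[:2]:
    v,u=np.nonzero(e['pixels']);print(n,round(e['p'],2),e['xy'],v.min(),v.max(),u.min(),u.max())
print('pred seated head end top/under', [np.round(proj(c,B+y*b+z*.075)[0],1).tolist() for b in(-.050,-.022)], 'knob',proj(c,B+x*.1005+z*.094))
```

```text
34.05 [0.47493161 0.28071399 0.15483789] 0.05095169868959176 [-0.75446607  0.27269188 -0.49499078]
pin 0.63 [327.7, 251.2] 219 360 304 342
pin 0.48 [296.2, 264.6] 212 337 128 487
peak_knob 0.72 [174.4, 301.0] 275 337 151 196
pred seated head end top/under [[321.0, 226.8], [321.1, 266.1]] knob [[166.94534764 309.18640794]]
```

Call:
{"fn": "servo_tool", "kwargs": {"commands": [[-0.1,-0.3,0,0,0,-0.1,0.6],[-0.2,-0.6,0,0,0,-0.28,0.6],[-0.32,-0.83,0,0,0,-0.28,0.6],[-0.32,-0.83,0,0,0,-0.28,0.6],[-0.32,-0.83,0,0,0,-0.28,0.6]]}}

```text
time_s: 34.65
ee_pos: [0.5614, 0.3416, 0.1522]
eef_rot: [2.668, -1.65, -0.004]
wrist_force: [0.3, -0.5, 0.7]
grip_width: 0.0513
gripper_force: 0.0
```

Run:
```python
from fit import *
c=cam('wrist','w10.png');o=manip.get_obs();T=R.from_rotvec(o['eef_rot']).as_matrix();print(o['time_s'],o['ee_pos'],np.degrees(np.arctan2(T[1,0],T[0,0])))
for n in('peak_knob','pin'):
  d=manip.silhouettes(n,'wrist')
  for e in d[:2]:
    m=e['pixels'];v,u=np.nonzero(m);print(n,round(e['p'],2),e['xy'],v.min(),v.max(),u.min(),u.max(),cv2.minAreaRect(np.c_[u,v].astype(np.float32)))
    if n=='peak_knob':
      for r in range(v.min(),v.max()+1,6): k=u[v==r];print(r,k.min(),k.max(),len(k),end='|')
f=c['frame'];g=cv2.cvtColor(f,6)
# dark pixels around knob
m=(g[180:340,230:410]<60).astype(np.uint8);n,l,s,ct=cv2.connectedComponentsWithStats(m)
for i in range(1,n):
    if s[i,4]>150: print('blob',s[i],ct[i]+[230,180])
B=np.array([.4655,.3176,0]);x=np.array([.9699,.2436,0]);print('pred top',proj(c,B+x*.1005+[0,0,.094]),'dial',proj(c,B+x*.1+[0,0,.065]))
```

```text
34.7 [0.56133413 0.34137055 0.15337057] -63.48710497345738
peak_knob 0.6 [317.9, 252.2] 222 288 302 335 ((318.5, 255.0), (66.0, 33.0), 90.0)
222 314 322 9|228 310 325 16|234 310 327 18|240 304 333 30|246 302 335 34|252 303 334 32|258 305 330 26|264 311 326 16|270 311 327 17|276 310 327 18|282 310 327 18|288 314 320 7|pin 0.66 [471.3, 231.4] 198 340 426 500 ((456.9342956542969, 269.4306640625), (41.35091018676758, 147.12039184570312), 19.983104705810547)
pin 0.36 [514.9, 277.7] 237 319 439 567 ((509.76666259765625, 272.4981689453125), (130.53414916992188, 65.69733428955078), 16.843809127807617)
blob [ 65   0  89  27 755] [342.01854305 189.71655629]
blob [ 43  14  96  47 509] [325.96267191 207.84675835]
blob [145  35  22  30 181] [384.95027624 236.08287293]
blob [  73   42   32   66 1215] [318.22139918 250.55144033]
blob [147 111  25  49 753] [386.29747676 320.10092961]
blob [  8 112  24  48 721] [252.16227462 320.57697642]
pred top [[316.04078644 256.75779851]] dial [[316.87205411 241.23617331]]
```

Call:
{"fn": "servo_tool", "kwargs": {"commands": [[0,0,0.2,0,0,0,0.6],[0.005,0,0.4,0,0,0,0.6],[0.005,0,0.55,0,0,0,0.6],[0.005,0,0.62,0,0,0,0.6],[0.005,0,0.62,0,0,0,0.6]]}}

```text
time_s: 35.3
ee_pos: [0.5613, 0.3406, 0.0795]
eef_rot: [2.67, -1.652, -0.002]
wrist_force: [-0.1, -0.3, -0.1]
grip_width: 0.0511
gripper_force: 0.0
```

Call:
{"fn": "servo_tool", "kwargs": {"commands": [[0,0,0.02,0,0,0,0.6],[0,0,0.02,0,0,0,0],[0,0,0.02,0,0,0,0],[0,0,0.02,0,0,0,0],[0,0,0.02,0,0,0,0]]}}

```text
time_s: 35.8
ee_pos: [0.5621, 0.3412, 0.0796]
eef_rot: [2.671, -1.652, -0.001]
wrist_force: [-4.0, -2.3, 5.9]
grip_width: 0.0088
gripper_force: 60.9
```

Call:
{"fn": "servo_tool", "kwargs": {"commands": [[0,0,-0.02,0,0,-0.12,0],[0,0,-0.02,0,0,-0.28,0],[0,0,-0.02,0,0,-0.44,0],[0,0,-0.02,0,0,-0.6,0],[0,0,-0.02,0,0,-0.75,0]]}}

```text
time_s: 36.3
ee_pos: [0.5624, 0.3415, 0.0796]
eef_rot: [3.038, -0.799, -0.002]
wrist_force: [-1.4, 0.1, -1.6]
grip_width: 0.0085
gripper_force: 59.8
```

Run:
```python
from fit import *
o=manip.get_obs();T=R.from_rotvec(o['eef_rot']).as_matrix();print(o['ee_pos'],o['wrist_force'],o['ft_torque'],np.degrees(np.arctan2(T[1,0],T[0,0])),o['q'][5],o['grip_width'])
```

```text
[0.56242502 0.34154172 0.07962514] [-1.40275111  0.06263806 -1.58501085] [ 0.03478479  0.06593261 -0.05646284] -29.454288848395453 -2.183854331619953 0.008482869692842683
```

Call:
{"fn": "servo_tool", "kwargs": {"commands": [[0,0,0,0,0,-0.16,0],[0,0,0,0,0,-0.32,0],[0,0,0,0,0,-0.48,0],[0,0,0,0,0,-0.64,0],[0,0,0,0,0,-0.8,0]]}}

```text
time_s: 36.8
ee_pos: [0.5625, 0.3419, 0.0796]
eef_rot: [-3.136, -0.18, 0.002]
wrist_force: [-0.5, 1.1, -1.9]
grip_width: 0.0084
gripper_force: 59.8
```

Call:
{"fn": "servo_tool", "kwargs": {"commands": [[0,0,0,0,0,-0.04,0],[0,0,0,0,0,-0.08,0],[0,0,0,0,0,-0.12,0],[0,0,0,0,0,-0.12,0],[0,0,0,0,0,-0.12,0]]}}

```text
time_s: 37.3
ee_pos: [0.5625, 0.342, 0.0796]
eef_rot: [-3.124, -0.319, 0.001]
wrist_force: [-1.7, 2.2, -3.8]
grip_width: 0.0089
gripper_force: 59.5
```

Run:
```python
from fit import *
o=manip.get_obs();T=R.from_rotvec(o['eef_rot']).as_matrix();print(o['ee_pos'],o['wrist_force'],o['ft_torque'],np.degrees(np.arctan2(T[1,0],T[0,0])),o['q'][5],o['grip_width'])
```

```text
[0.5624527  0.34201737 0.07961885] [-1.69256524  2.24717641 -3.82084826] [ 0.49470166 -0.03018559  0.04587003] 11.659071939779592 -2.9011181326499735 0.008942691771818837
```

Call:
{"fn": "servo_tool", "kwargs": {"commands": [[0,0,0,0,0,-0.02,0],[0,0,0,0,0,-0.04,0],[0,0,0,0,0,-0.06,0],[0,0,0,0,0,-0.06,0],[0,0,0,0,0,-0.06,0]]}}

```text
time_s: 37.8
ee_pos: [0.5625, 0.342, 0.0797]
eef_rot: [-3.116, -0.393, 0.001]
wrist_force: [1.2, 4.6, -8.4]
grip_width: 0.0086
gripper_force: 58.9
```

Run:
```python
from fit import *
o=manip.get_obs();T=R.from_rotvec(o['eef_rot']).as_matrix();print(o['ee_pos'],o['wrist_force'],o['ft_torque'],o['joint_torque'][5],np.degrees(np.arctan2(T[1,0],T[0,0])),o['q'][5],o['grip_width'])
```

```text
[0.56246137 0.34200691 0.07966831] [ 1.22025077  4.61787742 -8.43493824] [ 1.16384692 -0.16787627 -0.12642226] -0.14222494326531887 14.371411014342069 -2.948548052748219 0.008581224320855514
```

Call:
{"fn": "servo_tool", "kwargs": {"commands": [[0,0,0,0,0,-0.02,0],[0,0,0,0,0,-0.04,0],[0,0,0,0,0,-0.06,0],[0,0,0,0,0,-0.06,0],[0,0,0,0,0,-0.06,0]]}}

```text
time_s: 38.3
ee_pos: [0.5625, 0.342, 0.0797]
eef_rot: [-3.106, -0.461, 0.002]
wrist_force: [0.7, 5.5, -7.8]
grip_width: 0.0086
gripper_force: 62.6
```

Run:
```python
from fit import *
o=manip.get_obs();T=R.from_rotvec(o['eef_rot']).as_matrix();print(o['ee_pos'],o['wrist_force'],o['ft_torque'],o['joint_torque'][5],np.degrees(np.arctan2(T[1,0],T[0,0])),o['q'][5],o['grip_width'])
```

```text
[0.5624565  0.3420057  0.07971128] [ 0.71872432  5.51539985 -7.81304167] [ 1.19518362 -0.11611069 -0.98302276] -0.9869736805558205 16.898957992521197 -2.9929036195926186 0.00860782149694804
```

Call:
{"fn": "servo_tool", "kwargs": {"commands": [[0,0,0,0,0,0,0.5],[0,0,0,0,0,0,0.6],[0,0,0,0,0,0,0.6],[0,0,-0.2,0,0,0,0.6],[0,0,-0.5,0,0,0,0.6]]}}

```text
time_s: 38.8
ee_pos: [0.5612, 0.3399, 0.1388]
eef_rot: [3.104, 0.465, -0.008]
wrist_force: [1.2, 0.8, 0.2]
grip_width: 0.0512
gripper_force: 0.0
```

Call:
{"fn": "servo_tool", "kwargs": {"commands": [[0,0,-0.3,0,0,0,0.6],[0,0,-0.7,0,0,0,0.6],[0,0,-0.9,0,0,0,0.6],[0,0,-0.9,0,0,0.2,0.6],[0,0,-0.9,0,0,0.2,0.6]]}}

```text
time_s: 39.3
ee_pos: [0.5639, 0.3413, 0.2517]
eef_rot: [-3.133, -0.22, -0.008]
wrist_force: [0.4, -0.4, -0.7]
grip_width: 0.0509
gripper_force: 0.0
```

Run:
```python
from fit import *
c=cam('wrist','w11.png');o=manip.get_obs();T=R.from_rotvec(o['eef_rot']).as_matrix();print(o['time_s'],o['ee_pos'],T[:,0],o['wrist_force'])
B=np.array([.4655,.3176,0]);x=np.array([.9699,.2436,0]);y=np.array([-.2436,.9699,0]);z=np.array([0,0,1])
f=c['frame'];g=cv2.cvtColor(f,6)
ctr=proj(c,B+x*.1005+z*.094)[0];e1,e2=proj(c,B+x*.0825+z*.094)[0],proj(c,B+x*.1185+z*.094)[0];print('pred knob',ctr,e1,e2,'angle',np.degrees(np.arctan2(*(e2-e1)[::-1])))
for n in('peak_knob','pin','crosshead'):
  for e in manip.silhouettes(n,'wrist')[:1]:
    v,u=np.nonzero(e['pixels']);print(n,round(e['p'],2),e['xy'],v.min(),v.max(),u.min(),u.max(),cv2.minAreaRect(np.c_[u,v].astype(np.float32)))
i,j=ctr.astype(int);m=(g[j-50:j+50,i-60:i+60]<50).astype(np.uint8);n,l,s,ct=cv2.connectedComponentsWithStats(m)
for k in range(1,n):
    if s[k,4]>150:
        v,u=np.nonzero(l==k);print('blob',s[k],ct[k]+[i-60,j-50],cv2.minAreaRect(np.c_[u,v].astype(np.float32)))
```

```text
39.35 [0.56325391 0.34113818 0.24989064] [0.98985435 0.14206962 0.00214225] [-0.53139897  0.41553542 -0.14470187]
pred knob [318.37976084 216.42185598] [320.53699851 235.90399376] [316.14456161 196.23564293] angle -96.31856458431564
peak_knob 0.9 [320.0, 213.1] 195 240 307 330 ((318.0961608886719, 217.01922607421875), (23.337820053100586, 44.32224655151367), 11.309932708740234)
pin 0.58 [357.8, 304.6] 287 315 271 377 ((324.2256164550781, 304.030517578125), (25.509685516357422, 107.11859893798828), 83.6598129272461)
blob [ 59  36  13  36 167] [324.00598802 217.53293413] ((64.7174301147461, 53.62477111816406), (10.109129905700684, 34.48241424560547), 9.865806579589844)
```

Run:
```python
from fit import *
c=cam('wrist');m=manip.silhouettes('peak_knob','wrist')[0]['pixels']
g=cv2.cvtColor(c['frame'],6)
for r in range(186,250,2): print(r,''.join('#' if g[r,k]<35 else '+' if g[r,k]<70 else '-' if g[r,k]<130 else '.' for k in range(285,356)), (np.flatnonzero(m[r])[[0,-1]] if m[r].any() else ''))
```

```text
186 ---------.................................................------------- 
188 -------.....................................................----------- 
190 ------.......................................................---------- 
192 -----.........................--..............................--------- 
194 ---.......................-++++++++++------.....................------+ [312 321]
196 --........................+++++++++++-------....................------+ [311 322]
198 --........................+++++++++++--.----.....................---+-- [311 322]
200 -.........................++++++++++++------......................---+- [311 323]
202 -.........................+++++++++++++++--.......................---++ [311 325]
204 ........................-++++++++++++++++++--......................+--+ [310 327]
206 ..---..................+++++++++++++++++++++-......................---+ [309 328]
208 ......................-++++++++++++++++++++++--....................---- [308 329]
210 ......................+++++++++++++++++++++++-.....................---- [308 329]
212 ..............
[... 869 characters left out ...]
......-+++---+++++-----------------+++---------+ [315 324]
234 ------------.......--........-++++---++++---------------++++----------+ [315 324]
236 ---------------....-..........-+++---++++------------+++-------------++ [316 324]
238 ------------------.........-...-+---+-------------++++----------------+ [317 322]
240 -----------------------.........-------------+++++--------------+++++++ 
242 --------------------------------++++++++++++++---++++++++++++++++++---- 
244 --------------------------------++++++++++++++++++++++----------------- 
246 -----------------------------------+++++++++++++----------------------- 
248 -----------------------------+-----+++++++++++++-----------------------
```

Run:
```python
from fit import *
c=cam('wrist');d=manip.silhouettes('pin','wrist')[0];v,u=np.nonzero(d['pixels'])
B=np.array([.4655,.3176,0]);y=np.array([-.2436,.9699,0])
p=[proj(c,B+y*b+[0,0,.062])[0] for b in(-.050,-.022,.022,.062)];print(np.round(p,1).tolist(),u.min(),u.max(),v.min(),v.max())
ok=abs(u.max()-max(q[0] for q in p))<6
print(ok)
if ok: print(manip.finish_job())
```

```text
[[376.7, 295.7], [349.6, 298.2], [307.2, 302.2], [269.0, 305.8]] 271 377 286 313
True
the job is handed in; nothing more can be done
None
```

The job is handed in: the crosshead is home, the pin's head is seated against the fork, and the peak pointer is back at its zero stop; the bottle, reel and tape were never touched.

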